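Bed the clay canteen on its sprung display dish

ROBOT

A 7-joint arm with a two-finger parallel gripper is mounted at the origin on the work surface. World frame = base frame: x ahead of the robot, y to its left, z up, the work surface at z = 0. Lengths are in mm, angles in rad, forces in N, time in s.
With the tool pointing down it reaches from about 425 to 1025 mm from the base axis. Payload 3.6 kg.
Tool frame: the origin (TCP) lies at the very end of the fingers, on their centre line; the grasp point (between the pads) lies 19 mm behind it; z points along the fingers, y is the line along which they close (so a half turn about z gives the same grasp; the last joint's range is limited). The gripper opens to 85 mm and grips with 20 to 120 N. Pads are 22 mm wide; open, the fingers measure 114 mm over their backs; the gripper's body (76 mm by 85 mm) begins 54 mm behind the grasp point. The pads swing forward as they close: fully open they stand 13 mm farther back than shut.
Start: joints at [1.183, 0.591, 0.048, 1.609, -0.033, 0.943, -0.034], TCP at [209.955, -693.937, 231.302] pointing down, gripper open.
Joint ranges: [-2.69, 2.69], [-0.47, 2.24], [-1.27, 1.36], [0.19, 2.51], [-1.53, 4.68], [0.08, 2.07], [-3.09, 3.09]. Speed limits (rad/s): [2.57, 2.57, 3.14, 3.14, 3.14, 3.14, 3.14].

INTERFACE

Orientations are given as a rotation vector (axis times angle).
In Python, from rig import bot, cams, status gives the robot as it stands. Calls block until the motion is done:
- bot.reach(position, orientation): joint-space move of the TCP to a pose.
- bot.line_to(position, frame=None, v=150): straight line of the TCP; frame=None keeps the orientation; v is the mean speed in mm/s.
- bot.goto_joints(angles): joint-space move.
- bot.move_gripper(opening, strength=None): opening from 0.0 (shut) to 1.0 (fully open); strength is the grip in N (None keeps the last); returns when the fingers have stopped.
- bot.wait(seconds).
- bot.inverse_kinematics(position, orientation): joint angles nearest the present ones, or None.
- cams.capture(name): name is "side" or "top"; returns a dict with "frame" (384x512x3 uint8, red, green, blue), "mtx" (3x3 intrinsics, pixels), "pose" (4x4, takes a point from camera to world coordinates). Camera axes: x right, y up, looking along -z (the intrinsics and any distortion apply to the point x, -y, -z); pixel columns grow to the right and rows downward; lengths in mm; the calibration is good to about 2 mm. A picture is of the moment at which its call begins. There is no depth.
A pose or a line that the arm cannot do raises bot.MotionError and nothing moves.
- bot.hand_in(): hands the job in; it is judged then, once.
Readings, each from a call of its own:
- status.get_time_s(): time.
- status.get_joints(): joint angles.
- status.get_qd(): joint speeds.
- status.get_joint_efforts(): joint torques, N m.
- status.get_tcp_pos(): TCP position.
- status.get_eef_rot(): TCP orientation.
- status.get_wrist_force(): force on the tool from outside, world axes, zero at the start.
- status.get_moment(): the same for the moment, N m.
- status.get_finger_gap(): opening from 0.0 (shut) to 1.0 (fully open).
- status.get_finger_force(): force on a finger pad.
Only numpy, scipy, OpenCV 4.12 (cv2) and the standard library are available. Lean on these libraries where they do the work, as an engineer would, in place of code of your own. Each camera call takes 0.05 s, during which the arm holds its last target. There are 200 camera calls.

TASK

Take the stoppered clay canteen from the lower glass tier of the étagère and stand it upright in the middle of the sprung aluminium dish on the upper tier, a broad face turned to the front. Once it stands in the dish, press it down with about 12 N for a good second so that the mount beds in, then let go of it and leave it standing there. It is fragile: hold it with a light grip (at most about 50 N per finger), keep it upright, never let it bear on the dish or upper tier with more than 25 N, and leave the bear, the little black pot and the closed bin as they are.

Things in the scene. Friction and masses are not known exactly. Their poses are not given: they have to be found in the camera images.
- etagere: low fixed corner étagère, dark iron, two quarter-disc glass tiers. Origin on the table (z = 0) under the lower tier; its -x points to its rounded front, z up. In its frame (mm): both tiers' square corner at (220, 0); lower tier radius 400, top at z 100; upper tier radius 230, top at z 170, front edge at x -10. Posts to z 222 at (57, +-163) and to 246 at (220, 0)
- mount (a point): point on the upper glass on the axis of the sprung aluminium dish: (70, 0, 170) mm in the étagère's frame. Dish: 118 mm across the rim, flat floor 94 mm across, rim 6 mm above the floor. A levelling screw sets its height, which is NOT measured: the unloaded floor stands 30 to 56 mm above this point (feel for it). It springs down up to 14 mm, 2 to 3 N per mm
- canteen: stoppered clay canteen on the lower tier: upright disc 84 mm across, 44 mm thick, with flat round faces 56 mm across looking along its +x and -x, centre 48 mm above the origin; foot 36 (x) by 50 (y) mm; neck 22 mm wide, cork top at 112 mm. Origin: centre of the foot's underside, z up. 0.2 to 0.45 kg. Grasp it across the faces (44 mm, along x)
- blackpot: little black round pot, 62 mm across and 55 mm high, on the lower tier; bystander. Origin at the centre of its underside
- bear: glazed ceramic bear figure, about 80 mm long (nose towards its -x), 32 mm wide, 47 mm high, on the lower tier; bystander. Origin on the glass under its middle
- bin (a joint): tilt angle of the plastic tilt-out bin under the front of the lower tier: 0 closed, grows as it tilts out (rad); leave closed
There are look-alikes about, which are no part of the job. Of the things like the canteen, leave any that is green; of the rest the larger one is meant.

How it is judged (in metres and radians):
On the way:
1. the canteen, upright in the dish, is pressed down with 7 to 18 N for 0.8 s (contact force between canteen and etagere between 7 and 18 N and horizontal distance between canteen and mount below 0.015 m and z of canteen in the frame of mount above 0.005 m and angle between canteen's own z axis and vertical below 0.15 rad), for 0.8 s.
At the end, for the whole second after the job is handed in: the canteen stands released and still in the dish, its foot within 15 mm of the dish axis, upright within about 6 degrees, with a broad face to the étagère's front within 15 degrees (horizontal distance between canteen and mount below 0.015 m and z of canteen in the frame of mount between 0.015 and 0.06 m and angle between canteen's own z axis and vertical below 0.1 rad and angle between the x axis of canteen and the x axis of etagere, either way round below 0.26 rad and linear speed of canteen below 0.02 m/s and contact force between the fingers and canteen below 0.1 N); the robot touches nothing.
It fails at once if the canteen bears on the dish or the upper tier with more than 25 N (contact force between canteen and etagere above 25 N and z of canteen in the frame of mount above -0.02 m).
It fails at once if the canteen is squeezed with more than 120 N, both fingers together (contact force between the fingers and canteen above 120 N).
It fails at once if the canteen is tipped by more than 30 degrees (angle between canteen's own z axis and vertical above 0.52 rad).
It fails at once if the bear or the black pot is moved by more than 15 mm (distance of any of bear, blackpot from where it was at the start of the episode above 0.015 m).
It fails at once if the bin is tilted out (value of joint bin above 0.1 rad).
It also fails if it takes over 50 s, if anything falls off the work surface, if the arm or the gripper's body presses on something with over 40 N, if the wrist force passes 120 N, or if a joint passes its speed limit or range.

## Working session

There is one attempt and no reset: what is moved stays moved. The work goes in short steps, each a Python script; the robot and the scene stay as the last script left them, time stands still between calls to the robot, and variables do not carry over. Pictures are saved under pics/ and viewed, at most 10 in all, crops included, and the job is handed in when it is done.

```bash
ls; mkdir -p pics
python3 - <<'E'
from rig import bot,cams,status
import cv2,numpy as np
np.set_printoptions(precision=4,suppress=True)
for n in("top","side"):
    c=cams.capture(n); cv2.imwrite(f"pics/{n}0.png",cv2.resize(c["frame"][:,:,::-1],None,fx=1.5,fy=1.5,interpolation=cv2.INTER_CUBIC)); np.savez(f"{n}0.npz",**c)
    print(n,{k:v for k,v in c.items() if k!="frame"})
print(status.get_time_s(),status.get_eef_rot(),status.get_wrist_force(),status.get_finger_gap())
E
```

```text
pics
top {'mtx': array([[499.4297,   0.    , 256.7456],
       [  0.    , 499.4297, 200.2272],
       [  0.    ,   0.    ,   1.    ]]), 'pose': array([[   0.0024,    0.9867,   -0.1625,  365.0985],
       [  -0.9999,   -0.0001,   -0.015 , -103.3388],
       [  -0.0148,    0.1626,    0.9866, 1060.5411],
       [   0.    ,    0.    ,    0.    ,    1.    ]])}
side {'mtx': array([[355.4738,   0.    , 255.3364],
       [  0.    , 355.4738, 189.413 ],
       [  0.    ,   0.    ,   1.    ]]), 'pose': array([[   0.9846,    0.1207,   -0.1265,  410.7726],
       [  -0.1747,    0.7032,   -0.6892, -709.846 ],
       [   0.0058,    0.7007,    0.7135,  754.5133],
       [   0.    ,    0.    ,    0.    ,    1.    ]])}
0.1 [-3.1058 -0.4596  0.0006] [-0.2087 -0.0531 -0.3955] 1.0012250068620288
```

View pics/top0.png

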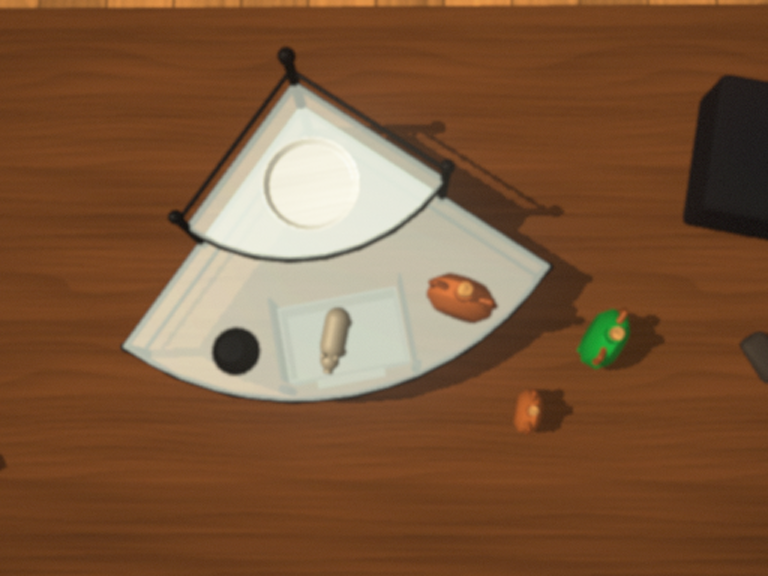

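View pics/side0.png

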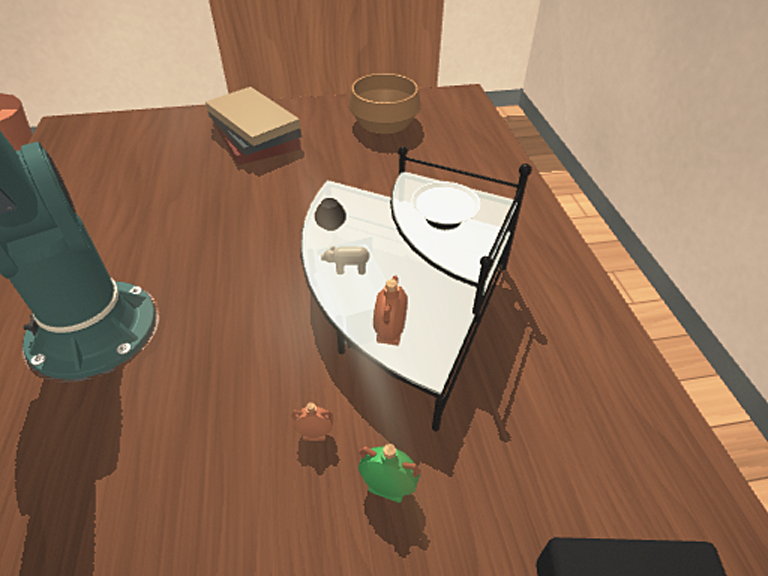

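Top view (1.5x): étagère with its lower corners at (123,348) and (550,266), and post knobs at (286,55), (176,217) and (447,167). The dish centre is at (312,184). The large clay canteen is on the lower tier, with its cork at about (464,290). The green canteen and a small one stand on the table, the bear is at (335,340) and the pot at (236,351). The side view shows the same layout, with the canteen's cork at (391,285). Next I'll make enlarged crops to measure the canteen.

```bash
cat > h.py <<'E'
import numpy as np,cv2
from scipy.optimize import least_squares
np.set_printoptions(precision=3,suppress=True)
C={n:dict(np.load(f"{n}0.npz")) for n in("top","side")}
def proj(c,P):
    P=np.atleast_2d(P); T=c["pose"]; q=(P-T[:3,3])@T[:3,:3]
    q=q*[1,-1,-1]; u=q@c["mtx"].T; return u[:,:2]/u[:,2:]
def ray(c,uv,z):
    d=np.linalg.solve(c["mtx"],[*uv,1])*[1,-1,-1]; d=c["pose"][:3,:3]@d; o=c["pose"][:3,3]
    return o+d*(z-o[2])/d[2]
def place(p,P):
    x,y,a=p; P=np.atleast_2d(P); c,s=np.cos(a),np.sin(a)
    return np.c_[x+c*P[:,0]-s*P[:,1],y+s*P[:,0]+c*P[:,1],P[:,2]]
E
python3 - <<'E'
from h import *
for n,(x0,x1,y0,y1) in {"top":(270,350,165,230),"side":(230,290,175,240)}.items():
    im=cv2.resize(C[n]["frame"][y0:y1,x0:x1,::-1],None,fx=9,fy=9,interpolation=cv2.INTER_CUBIC); cv2.imwrite(f"pics/{n}crop.png",im)
M=np.array([[-63.,283,100],[-63,-283,100],[220,0,246],[57,163,222],[57,-163,222]])
uv=(np.array([[123,348],[550,266],[286,55],[176,217],[447,167]])+.5)/1.5-.5
f=lambda p:(proj(C["top"],place(p,M))-uv).ravel()
s=least_squares(f,[700,-50,0],x_scale=[1,1,.01]); print(s.x,s.fun.reshape(-1,2))
uvs=(np.array([[440,394],[327,181],[525,169],[487,262],[403,153]])+.5)/1.5-.5
Ms=M[[1,0,2,4,3]]
print("side res",proj(C["side"],place(s.x,Ms))-uvs)
m=place(s.x,[70,0,170])
print("mount",m)
for z in(30,43,56):
    print(z,proj(C["top"],m+[0,0,z+6])*1.5+.25,proj(C["side"],m+[0,0,z+6])*1.5+.25)
for n,p in(("top",(464,290)),("side",(391,283))): print("cork",ray(C[n],(np.array(p)+.5)/1.5-.5,212))
E
```

```text
[575.788 -15.262   0.19 ] [[-0.183  0.439]
 [ 0.829  0.825]
 [-0.295 -1.023]
 [-1.65   0.381]
 [ 1.359 -0.703]]
side res [[-0.809 -1.112]
 [-0.938 -0.873]
 [-0.208 -3.358]
 [-1.655 -3.474]
 [-1.462 -4.239]]
mount [[644.525  -2.023 170.   ]]
30 [[311.331 185.459]] [[443.867 201.265]]
43 [[310.084 181.97 ]] [[444.537 195.009]]
56 [[308.8   178.379]] [[445.22  188.622]]
cork [ 517.231 -180.739  212.   ]
cork [ 518.356 -184.972  212.   ]
```

View pics/topcrop.png

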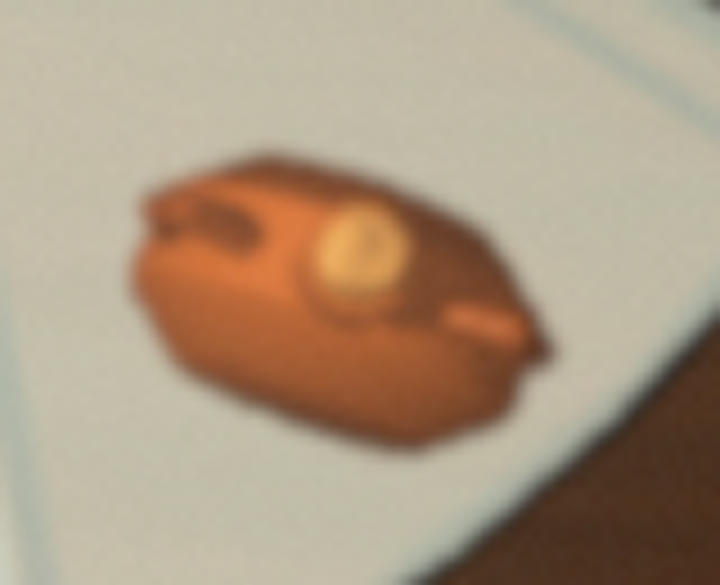

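View pics/sidecrop.png

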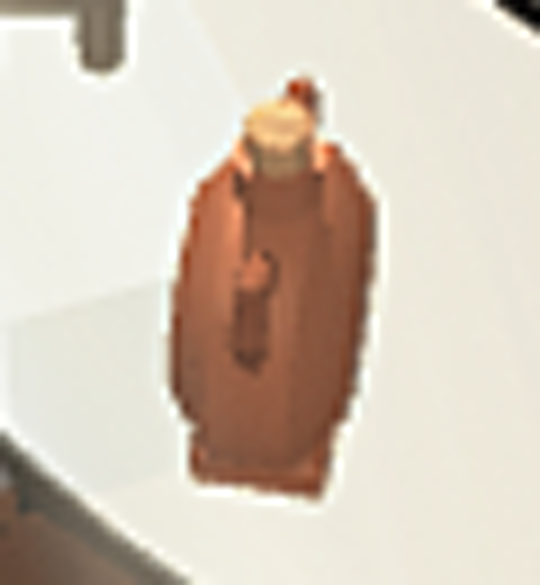

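The top crop shows the cork at (364,248), with the handles running along a line from about (150,215) to (540,335). The side crop shows the cork at (280,122) and the near foot corners at (193,480) and (322,497). Now I'll fit the étagère and canteen poses using both cameras.

Run:
```python
from h import *
M=np.array([[-63.,283,100],[-63,-283,100],[220,0,246],[57,163,222],[57,-163,222]])
uv=(np.array([[123,348],[550,266],[286,55],[176,217],[447,167]])+.5)/1.5-.5
uvs=(np.array([[327,181],[440,394],[525,169],[403,153],[487,262]])+.5)/1.5-.5
def f(p):
    m=M.copy(); m[2:,2]-=p[3]; W=place(p[:3],m)
    return np.r_[proj(C["top"],W)-uv,(proj(C["side"],W)-uvs)].ravel()
s=least_squares(f,[575,-15,.19,5],x_scale=[1,1,.01,1]); print(s.x,s.fun.reshape(-1,2)); E=s.x[:3]
m=place(E,[70,0,170])[0]; print("mount",m)
# dish rim centre triangulate: top (312,184), side (446,203)
a=(np.array([312,184])+.5)/1.5-.5; b=(np.array([446,203])+.5)/1.5-.5
r=least_squares(lambda P:np.r_[proj(C["top"],P)[0]-a,proj(C["side"],P)[0]-b],m+[0,0,45]); print("rim centre",r.x,r.fun)
ct=lambda u,v:[270+(u+.5)/9-.5,165+(v+.5)/9-.5]
cs=lambda u,v:[230+(u+.5)/9-.5,175+(v+.5)/9-.5]
tp=np.array([ct(364,248)]); sp=np.array([cs(280,122),cs(193,480),cs(322,497)])
def g(p):
    q=p[:3]
    hp=proj(C["top"],place(q,[[0,38,175],[0,-38,175]])); d=hp[1]-hp[0]; o=np.array([390,120])
    hd=np.cross(d,o)/np.hypot(*d)/np.hypot(*o)
    return np.r_[(proj(C["top"],place(q,[[0,0,212]]))-tp).ravel(),(proj(C["side"],place(q,[[0,0,212],[-18,-25,100],[18,-25,100]]))-sp).ravel(),hd*10]
k=least_squares(g,[518,-182,-.3],x_scale=[1,1,.01]); print("canteen",k.x,k.fun)
ov=C["top"]["frame"][:,:,::-1].copy(); ov2=C["side"]["frame"][:,:,::-1].copy()
```

```text
[578.636 -15.08    0.191  10.93 ] [[-0.157 -0.938]
 [ 0.687 -0.691]
 [ 0.465  0.501]
 [ 0.134  0.561]
 [ 0.781 -0.197]
 [-0.104 -0.973]
 [ 0.536 -1.387]
 [-0.04   0.088]
 [-0.642 -0.952]
 [-1.115 -0.094]]
mount [647.364  -1.797 170.   ]
rim centre [647.969  -2.326 201.937] [ 0.013 -0.164 -0.227  0.064]
canteen [ 519.016 -182.289   -0.332] [ 0.052  0.036 -0.095 -0.523 -0.414  0.156  0.552  0.235 -0.273]<stdin>:19: DeprecationWarning: Arrays of 2-dimensional vectors are deprecated. Use arrays of 3-dimensional vectors instead. (deprecated in NumPy 2.0)
```

The étagère and canteen fits agree across both cameras to about 1 px. The mount is at about (647,-2), and the dish rim triangulates to it within 1 mm. The canteen is at (519,-182), yaw -0.33. I'll grasp from straight above, slightly high, so the palm (73 mm behind the TCP) clears the cork at z 212.

```bash
cat >> h.py <<'E'
def down(a,flip):
    p=(a+np.pi/2-(np.pi if flip else 0))/2
    return np.pi*np.array([np.cos(p),np.sin(p),0])
CX,CY,CA=519.0,-182.3,-.332
MX,MY,EA=647.6,-2.0,.191
E
python3 - <<'E'
from h import *
from rig import bot,cams,status
for fl in(0,1):
    print(fl,*[bot.inverse_kinematics(p,down(a,fl)) for p,a in(([CX,CY,300],CA),([CX,CY,145],CA),([MX,MY,240],EA),([MX,MY,320],EA))],sep="\n")
E
```

```text
0
[ 0.529  0.31  -0.347  1.922  0.129  0.931 -0.212]
[ 0.442  0.504 -0.252  2.065  0.216  0.597 -0.29 ]
[ 0.272  0.524 -0.49   1.768  0.3    0.924 -0.154]
[ 0.306  0.453 -0.534  1.685  0.256  1.074 -0.116]
1
[-0.134  0.319  0.502  1.949 -0.191  0.919 -3.01 ]
[-0.153  0.561  0.57   2.09  -0.511  0.628 -2.703]
[-0.293  0.501  0.326  1.795 -0.201  0.878 -2.826]
[-0.222  0.413  0.219  1.709 -0.102  1.03  -2.919]
```

Run:
```python
from h import *
from rig import bot,cams,status
r=down(CA,0)
bot.reach([CX,CY,300],r); bot.line_to([CX,CY,175],v=150)
print(status.get_time_s(),status.get_wrist_force(),status.get_tcp_pos())
im=[cams.capture(n)["frame"][:,:,::-1] for n in("top","side")]
cv2.imwrite("pics/pre.png",np.hstack([cv2.resize(im[0][130:280,230:400],None,fx=2.35,fy=2.35),cv2.resize(im[1][100:250,180:350],None,fx=2.35,fy=2.35)]))
```

```text
3.2417 [-0.217 -0.38   0.501] [ 519.768 -182.508  175.705]
```

View pics/pre.png

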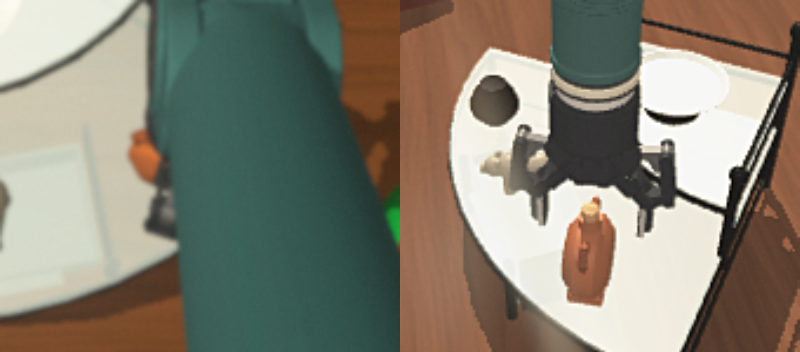

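The fingers straddle the canteen evenly in the side view (tips at about (538,225) and (645,225), cork at (592,212)). I'll go down, grip at 40 N and lift a little.

Run:
```python
from h import *
from rig import bot,cams,status
for z in(155,149,145):
    bot.line_to([CX,CY,z],v=60); w=status.get_wrist_force(); print(z,w)
    if abs(w[2])>4: break
bot.move_gripper(0.0,40); bot.wait(.2)
print("gap",status.get_finger_gap(),status.get_finger_force(),status.get_wrist_force(),status.get_tcp_pos())
z0=status.get_tcp_pos()[2]
bot.line_to([CX,CY,160],v=60); bot.wait(.3)
print("lift",status.get_finger_gap(),status.get_finger_force(),status.get_wrist_force(),status.get_moment(),status.get_time_s())
im=cams.capture("side")["frame"][:,:,::-1]
cv2.imwrite("pics/grip.png",cv2.resize(im[100:250,180:350],None,fx=3.5,fy=3.5))
```

```text
155 [-0.002 -0.06   0.264]
149 [-0.434 -0.653 -0.78 ]
145 [-0.35  -0.213 -0.184]
gap 0.5090773656703882 40.861050754319876 [-1.751 -0.692  4.148] [ 518.836 -182.262  145.227]
lift 0.5133938761473581 40.994621649733745 [ 0.219  0.346 -3.782] [ 0.018 -0.005  0.038] 5.6833
```

View pics/grip.png

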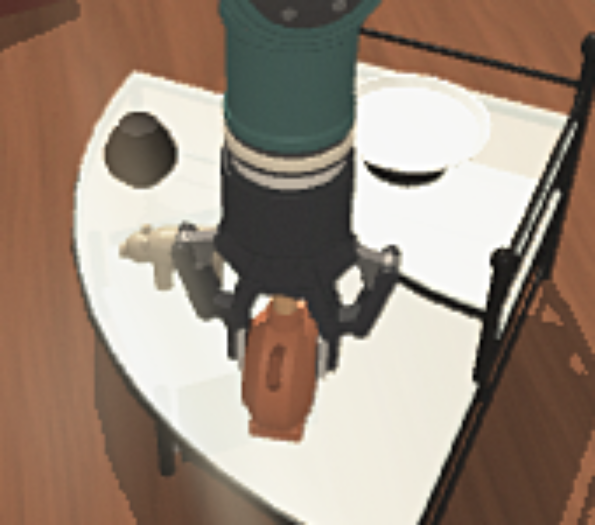

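The canteen is held upright at 41 N per finger and lifted, with a hanging weight of about 3.8 N. Its base is about 45 mm below the TCP. Next I'll carry it over the dish and feel for the floor.

```bash
cat >> h.py <<'E'
def fz(status,bot,n=6):
    v=[]
    for _ in range(n): v.append(status.get_wrist_force()); bot.wait(.02)
    return np.mean(v,0)
E
python3 - <<'E'
from h import *
from rig import bot,cams,status
r=down(EA,0)
bot.line_to([CX,CY,290],v=150); bot.line_to([MX,MY,290],r,v=130); bot.line_to([MX,MY,272],v=80); bot.wait(.3)
w0=fz(status,bot,10); print("hang",w0,status.get_finger_gap(),status.get_finger_force(),status.get_tcp_pos(),status.get_time_s())
z=272; hit=None
while z>238:
    z-=2; bot.line_to([MX,MY,z],v=40); c=fz(status,bot,4)-w0
    if c[2]>2.: c=fz(status,bot,8)-w0
    if c[2]>2.: hit=z; break
print("hit",hit,z,c,status.get_tcp_pos(),status.get_time_s(),status.get_finger_gap())
np.save("w0.npy",w0)
im=cams.capture("side")["frame"][:,:,::-1]
cv2.imwrite("pics/dish.png",cv2.resize(im[40:190,210:380],None,fx=3.5,fy=3.5))
E
```

```text
hang [-0.006  0.07  -3.535] 0.5119053179125697 40.98909063832252 [647.701  -1.976 272.227] 9.4417
hit 244 244 [-0.804 -0.264  6.677] [648.047  -1.855 244.58 ] 14.0083 0.5092222159482638
```

View pics/dish.png

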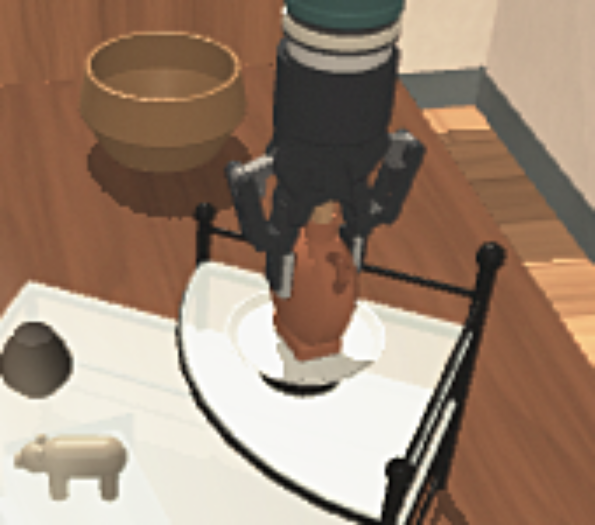

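The foot is inside the dish, clear of the rim, and it touched at TCP z 244 with 6.7 N (base at about 30 mm above the mount). I'll press in small steps to about 12 N.

Run:
```python
from h import *
from rig import bot,cams,status
w0=np.load("w0.npy"); z=244
bot.wait(.2); c=(fz(status,bot)-w0)[2]; print(z,c)
while c<10.5 and z>232:
    z-=.7; bot.line_to([MX,MY,z],v=20); bot.wait(.1); c=(fz(status,bot)-w0)[2]; print(round(z,1),round(c,2))
f=[]
for _ in range(15):
    bot.wait(.1); f.append((status.get_wrist_force()-w0)[2])
print("hold",np.array(f),status.get_tcp_pos(),status.get_moment(),status.get_finger_gap(),status.get_time_s())
```

```text
244 7.119278624648418
243.3 8.85
242.6 9.53
241.9 10.58
hold [ 9.975 11.371 10.089 10.259 10.232 10.647 11.235  9.828  9.39  11.261
 11.217 11.923 10.773 11.348 10.772] [648.051  -1.89  242.742] [-0.011  0.108 -0.01 ] 0.5121526146073279 17.2083
```

Run:
```python
from h import *
from rig import bot,cams,status
w0=np.load("w0.npy"); z=241.4
bot.line_to([MX,MY,z],v=20); bot.wait(.1); f=[]
for _ in range(14):
    bot.wait(.1); f.append((status.get_wrist_force()-w0)[2])
print("hold",np.array(f))
c=12
while c>4.3 and z<249:
    z+=.7; bot.line_to([MX,MY,z],v=20); bot.wait(.1); c=(fz(status,bot)-w0)[2]; print(round(z,1),round(c,2))
bot.move_gripper(1.0); bot.wait(.3)
print(status.get_wrist_force(),status.get_finger_gap(),status.get_finger_force())
p=status.get_tcp_pos(); bot.line_to([p[0],p[1],360],v=100); bot.wait(.3)
print(status.get_wrist_force(),status.get_time_s())
bot.reach([450,-350,400],down(CA,0)); print(status.get_time_s())
im=[cams.capture(n)["frame"][:,:,::-1] for n in("top","side")]
np.savez("end.npz",top=im[0],side=im[1])
cv2.imwrite("pics/end.png",np.hstack([cv2.resize(im[0][40:190,130:300],None,fx=2.35,fy=2.35,interpolation=2),cv2.resize(im[1][60:210,210:380],None,fx=2.35,fy=2.35,interpolation=2)]))
```

```text
hold [11.627 11.164 11.856 11.405 10.768 11.574 11.913 11.149 11.612 11.059
 11.801 10.469 11.247 11.385]
242.1 10.29
242.8 9.51
243.5 8.94
244.2 7.35
244.9 6.44
245.6 5.08
246.3 4.02
[-0.137  0.067  0.307] 1.0013908257330357 0.0
[0.715 0.108 0.379] 24.4833
25.975
```

View pics/end.png

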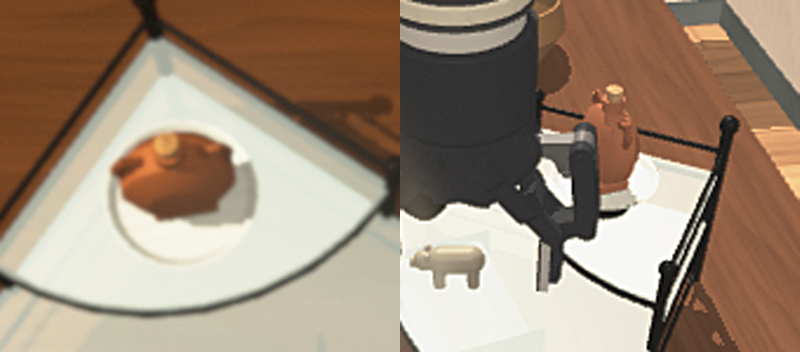

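The top crop shows the canteen in the dish with its cork at (167,148); in the side crop the cork is at (614,93). Its broad face is toward the rounded front. I'll check its position and tilt numerically.

Run:
```python
from h import *
t=[130+(167+.5)/2.35-.5,40+(148+.5)/2.35-.5]; s=[210+(214+.5)/2.35-.5,60+(93+.5)/2.35-.5]
r=least_squares(lambda P:np.r_[proj(C["top"],P)[0]-t,proj(C["side"],P)[0]-s],[648,-2,311.]); print("cork",r.x,r.fun)
d=np.load("end.npz")
a=cv2.resize(d["top"][75:140,170:250],None,fx=6,fy=6,interpolation=2); b=cv2.resize(d["side"][90:155,270:320],None,fx=6,fy=6,interpolation=2)
# predicted foot corners, drawn
W=place([MX,MY,EA],[[18,25,199],[18,-25,199],[-18,-25,199],[-18,25,199],[0,0,311]])
for im,c,o in((a,C["top"],(170,75)),(b,C["side"],(270,90))):
    for u in proj(c,W): cv2.circle(im,tuple(int(v) for v in (u-o+.5)*6),3,(255,0,0),-1)
cv2.imwrite("pics/chk.png",np.hstack([a,b]))
```

```text
cork [646.387  -2.877 306.656] [ 0.031 -0.319 -0.456  0.135]
```

View pics/chk.png

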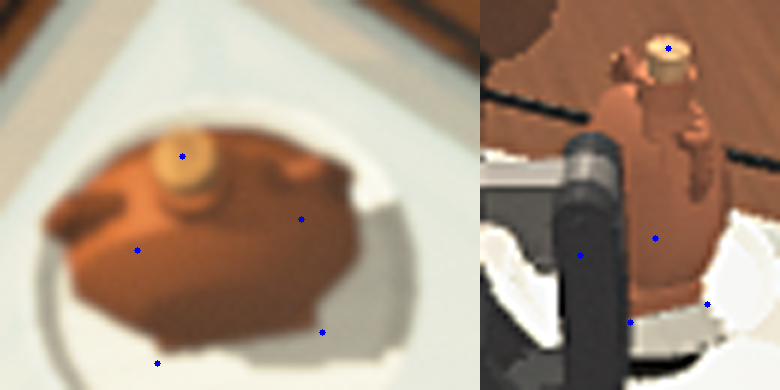

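The cork is within 2 mm of its upright position over the mount. The foot corners are within about 4 mm of prediction, and the yaw matches. Handing in.

```bash
python3 -c "
from rig import bot,status
print(status.get_wrist_force(),status.get_qd(),status.get_time_s()); print(bot.hand_in())"
```

```text
[ 0.0391586   0.50379483 -0.43426408] [ 8.81004359e-05 -2.56675563e-04  7.96668619e-03  6.85705357e-04
  2.45629606e-03  1.91006044e-03  1.28778417e-03] 26.075
the job is handed in; nothing more can be done
None
```

The canteen now stands released and upright in the middle of the dish, broad face to the front, after being pressed at about 11 N for over a second; I handed the job in at about 26 s, and the call returned no verdict.

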